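# Press a chocolate mould shut in the ratchet bench clamp and keep it pressed

## Robot

A 7-joint arm with a two-finger parallel gripper is mounted at the origin on the work surface. World frame = base frame: x ahead of the robot, y to its left, z up, the work surface at z = 0. Lengths are in m, angles in rad, forces in N, time in s.
With the tool pointing down it reaches from about 0.4 to 0.85 m from the base axis. Payload 4.4 kg.
Tool frame: the origin (TCP) lies on the centre line of the jaws, within the pads' length; the fingertips stand 14 mm ahead of it and the grasp point (between the pads) lies 5 mm behind it (env.tip_reach is the distance from the TCP to the fingertips, in m); z points along the fingers, y is the direction in which the jaws open and shut (so a half turn about z gives the same grasp; the last joint's range is limited). The gripper opens to 94 mm and grips with 3 to 60 N. Pads are 16 mm wide; open, the fingers measure 119 mm over their backs; the gripper's body (75 mm by 177 mm) begins 78 mm behind the grasp point.
Start: joints at [1.118, 0.628, 0.038, 1.517, -0.027, 0.996, -0.02], TCP at [0.245, -0.602, 0.219] pointing down, gripper open.
Joint ranges: [-3.06, 3.06], [-0.37, 2.12], [-1.25, 1.32], [0.18, 2.47], [-1.1, 4.24], [0.23, 1.98], [-2.94, 2.94]. Speed limits (rad/s): [2.57, 2.57, 3.14, 3.14, 3.14, 3.14, 3.14].

## Interface

Orientations are given as a 3x3 rotation matrix whose columns are the frame's x, y, z axes.
In Python, from station import env, effector, camera, get_calibration, job, spotter gives the robot as it stands. The module is installed in compiled form; this text tells all that it offers. Calls block until the motion is done:
- env.move_to(position, orientation): joint-space move of the TCP to a pose.
- env.servo_line(position, attitude=None, v=0.15): straight line of the TCP; attitude=None keeps the orientation; v is the mean speed in m/s.
- env.move_joints(angles): joint-space move.
- effector.command_gripper(opening, force=None): opening from 0.0 (shut) to 1.0 (fully open); force is the grip in N (None keeps the last); returns when the fingers have stopped.
- env.pause(seconds).
- env.ik(position, orientation): joint angles nearest the present ones, or None.
- env.state(): the state.
- camera(name): name is "side" or "top" or "wrist"; returns the picture (384x512x3 uint8, red, green, blue); there is no depth.
- get_calibration(name): a dict with "fx", "fy", "cx", "cy" (pixels), "camera_from_world" (4x4, takes a point from world to camera coordinates). Camera axes: x right, y up, looking along -z (the intrinsics and any distortion apply to the point x, -y, -z); pixel columns grow to the right and rows downward; lengths in m; the calibration is good to about 2 mm. A picture is of the moment at which its call begins: read the wrist's pose just before it. get_calibration takes no time and is no camera call; for the wrist camera it gives the pose at the moment of the call.
A pose or a line that the arm cannot do raises env.MotionError and nothing moves.
- job.close_job(): hands the job in, once; it reports no verdict.
Trained networks look in the newest picture that a camera, given by its name, has taken for a name from the list of things; names that differ only in an ending like _2 or _b are one class to them, and where a whole thing is asked for, a point or a joint stands for the part that bears it (a point fixed in the world has none). Each returns a list of dicts, best first, with "conf" (0 to 1); they miss things now and then, are a little off and sometimes report something else, mostly with a low value. They report only what shows in the picture. A call takes as long as a camera call. They do not tell look-alikes from the thing itself.
- spotter.search_frame(camera, name): "point" ([x, y, z] in m, in the coordinates of the camera as it stood for that picture, good to about 4 mm: the middle of the surface that is visible of it).
- spotter.outline_of(camera, name): "pixels" (384x512 bool, what is visible of it).
- spotter.mark_of(camera, name): "point" ([x, y, z] in m, in the coordinates of the camera as it stood for that picture, good to about 4 mm: a listed point, or the origin of a listed thing).
The state is a dict: "time": time; "joints": joint angles; "qvel": joint speeds; "joint_torque": joint torques, N m; "position": TCP position; "tool_rot": TCP orientation; "force": force on the tool from outside, world axes, zero at the start; "moment": the same for the moment, N m; "opening": opening from 0.0 (shut) to 1.0 (fully open).
Only numpy, scipy, OpenCV 4.12 (cv2) and the standard library are available. Lean on these libraries where they do the work, as an engineer would, in place of code of your own. Each camera call takes 0.05 s, during which the arm holds its last target.

## Task

Lift the oblong two-half chocolate mould off the freely spinning cake turntable and stand it upright on the wooden bed of the ratchet bench clamp, centred and end-on between pad and stop, right by the fixed stop. Let go of it, then pump the clamp's upright trigger handle back and forth until the sprung rubber pad presses the mould against the stop and the pad's stem is pushed in about half-way - never nearly all the way in, that would crush the shell - and finish while still gripping the handle so that the pad stays pressed half-way. Move the jaw only with the trigger handle, touch neither pad nor bar, and leave everything else standing where it is; what else is on the turntable may turn with it.

Things in the scene. Friction and masses are not known exactly. Their poses are not given: they have to be found in the camera images.
- mould: Closed two-half chocolate mould: a plain white plastic oblong block 60 (its x) x 46 (its y) x 50 mm high, with a thin grey seam round its middle and two small grey dots on top; about 0.2 kg. Origin: centre of its underside; z up. Both ends (+x, -x) are alike. It stands on the turntable, top of the disc 75 mm above the table; take it across its 46 mm width.
- clamp: Bench-mounted ratchet bar clamp, bolted down; grey steel base 310 (x) x 80 (y) x 12 mm. Origin: centre of the underside of the base; +x is the way the jaw closes, z up. On it, in its own frame: wooden bed from x = 30 to 135 mm, 70 mm wide, its top 20 mm above the table; fixed stop 66 mm wide and 80 mm high, its flat face at x = 130 mm; bar, 12 mm square, along y = 0 at height 45 mm, inside guides up to 62 mm high; trigger hinge at x = -90 mm, height 16 mm.
- bed_spot (a point): Point on top of the clamp's bed under the middle of a mould that stands end-on against the stop (30 mm before the stop face, on the centre line). Axes as those of the clamp.
- pad_face (a point): Middle of the front face of the pad, a black rubber plate 40 x 40 mm, 6 mm thick, 45 mm above the table, that faces the stop. At the start it is 22 to 42 mm short of a mould standing against the stop. Axes as those of the clamp.
- pad (a joint): How far the pad's brass stem is pushed into the jaw, in m: 0 free, 0.010 half-way, 0.020 bottomed out. Spring of 600 N/m, so half-way is 6 N.
- jaw (a joint): Travel of the jaw with its toothed bar towards the stop, in m, 0 to 0.085 (starts between 0 and 0.020). It drags with 2 N of friction and has no back-stop of its own: it stays where it is left when unloaded, but when the handle is let back the pad's spring pushes it back until the stem is in by only 1 to 3 mm.
- trigger (a joint): Angle of the trigger in rad: 0 at rest, leaning 0.2 rad back from upright, away from the stop; 0.40 fully forward, leaning 0.2 rad towards the stop. Each forward stroke carries the jaw along, about 18 mm for a full unloaded stroke (45 mm per rad on average), some 3 mm less when the pad is pressing; going back, the pawl slips and the jaw stays. A light spring (about 2 N at the handle) returns it.
- trigger_lever: The upright trigger: two steel cheeks astride the bar up to about 100 mm above the table, and on top a black handle 16 (x) x 24 (y) x 47 mm high, from about 100 to 147 mm above the table. Origin: on its hinge; z along the trigger, up. The handle can be pinched from above across its 24 mm width and pushed along the clamp's x.
- trigger_grip (a point): Middle of the trigger handle, on its axis, 110 mm from the trigger's hinge; a full stroke moves it 44 mm along the clamp's x. Axes as those of the trigger.
- jaw_bar: The clamp's jaw: toothed steel bar 12 mm square and 172 mm long with a 44 x 44 x 8 mm steel head at its front end, which carries the pad. Origin: middle of the head's front face, 45 mm above the table. Not to be touched.
- pad_plate: The rubber pad plate itself, 40 x 40 x 6 mm. Origin: middle of its front face.
- turntable: White cake turntable, bolted down, with an aluminium disc of 280 mm diameter that spins freely about the vertical axis through the origin. Origin: centre of the underside of the foot; disc top 75 mm above the table.
- shaker: Round steel sugar shaker on the turntable, 54 mm diameter, 67 mm high. Origin: centre of its underside.
- ramekin: Round white ceramic pot on the turntable, 68 mm diameter, 45 mm high. Origin: centre of its underside.
- oil_bottle: Amber bottle beside the work area, 66 mm diameter, 190 mm high. Origin: centre of its underside.
- spice_jar: Small glass jar with a steel cap, 54 mm diameter, 65 mm high. Origin: centre of its underside.
- bowl: Steel bowl, 100 mm diameter, 45 mm high. Origin: centre of its underside.
- tub: White storage tub with a red lid, 128 x 98 x 82 mm high. Origin: centre of its underside.
- cutter: Round steel pastry cutter ring, 72 mm diameter, 40 mm high. Origin: centre of its underside.
There are look-alikes about, which are no part of the job. What is shaped like the mould but red or yellow is not meant.

How it is judged:
On the way, in this order (a step that is already met when the one before it is completed fails the run):
1. the mould is lifted clear of the turntable (height (world z) of mould above 0.095 m and contact force between the fingers and mould above 0.5 N), for 0.1 s.
2. the mould stands upright on the clamp's bed, centred, end-on, within 20 mm of the stop, let go of (x of mould in the frame of clamp between 0.08 and 0.106 m and y of mould in the frame of clamp between -0.012 and 0.012 m and z of mould in the frame of clamp between 0.016 and 0.025 m and angle between the x axis of mould and the x axis of clamp, either way round below 0.15 rad and angle between mould's own z axis and vertical below 0.1 rad and contact force between each of the fingers, jaw_bar and mould below 0.2 N), for 0.2 s.
3. the pad touches the mould (contact force between pad_plate and mould above 0.5 N), for 0.05 s.
At the end, for the whole second after the job is handed in: Mould upright on the bed, let go of, within 12 mm of centre, 0.15 rad of square and 7 mm of the stop; pad stem pushed in 6 to 14 of 20 mm and pressing on it; the fingers still hold or press the trigger handle; shaker and ramekin still on the turntable (x of mould in the frame of clamp between 0.093 and 0.106 m and y of mould in the frame of clamp between -0.012 and 0.012 m and z of mould in the frame of clamp between 0.016 and 0.025 m and angle between the x axis of mould and the x axis of clamp, either way round below 0.15 rad and angle between mould's own z axis and vertical below 0.1 rad and contact force between the fingers and mould below 0.2 N and value of joint pad between 0.006 and 0.014 m and contact force between pad_plate and mould above 2.5 N and contact force between the fingers and trigger_lever above 0.8 N and linear speed of mould below 0.02 m/s and z of each of shaker, ramekin in the frame of turntable above 0.06 m); the arm keeps its last pose, push and grip.
It fails at once if the pad is pushed nearly all the way in (more than 17 of 20 mm): the mould is crushed (value of joint pad above 0.017 m).
It fails at once if the jaw, its bar or its pad is touched by the robot (contact force between any of the fingers, the arm and jaw_bar above 1 N).
It fails at once if the shaker or the ramekin is tipped or falls off the turntable (angle between any of shaker, ramekin's own z axis and vertical above 0.5 rad or z of any of shaker, ramekin in the frame of turntable below 0.05 m).
It fails at once if a thing on the table is shoved by more than 40 mm or knocked over (distance of any of oil_bottle, spice_jar, bowl, tub, cutter from where it was at the start of the episode above 0.04 m or angle between any of oil_bottle, spice_jar, bowl, tub's own z axis and vertical above 0.6 rad).
It also fails if it takes over 72 s, if anything falls off the work surface, if the arm or the gripper's body presses on something with over 40 N, if the wrist force passes 120 N, or if a joint passes its speed limit or range.

## Working session

There is one attempt and no reset: what is moved stays moved. The work goes in short steps, each a Python script; the robot and the scene stay as the last script left them, time stands still between calls to the robot, and variables do not carry over. Pictures are saved under pics/ and viewed, and the job is handed in when it is done.

```bash
mkdir -p pics; cat > h.py <<'E'
import numpy as np, cv2
from station import env, effector, camera, get_calibration, job, spotter
def snap(n,f):
    im=camera(n); cv2.imwrite('pics/'+f,im[:,:,::-1]); return im
def toworld(n,p):
    T=np.linalg.inv(np.array(get_calibration(n)["camera_from_world"])); return T[:3,:3]@np.array(p)+T[:3,3]
def proj(n,P):
    c=get_calibration(n);T=np.array(c["camera_from_world"]);p=T[:3,:3]@np.array(P)+T[:3,3]
    return c["cx"]+c["fx"]*p[0]/-p[2], c["cy"]+c["fy"]*-p[1]/-p[2]
def ray(n,u,v,z):
    c=get_calibration(n);T=np.linalg.inv(np.array(c["camera_from_world"]))
    d=T[:3,:3]@np.array([(u-c["cx"])/c["fx"],-(v-c["cy"])/c["fy"],-1.]);o=T[:3,3]
    return o+d*(z-o[2])/d[2]
def down(a):  # tool y axis at yaw a
    y=np.array([np.cos(a),np.sin(a),0]);z=np.array([0,0,-1.]);x=np.cross(y,z)
    return np.column_stack([x,y,z])
E
python3 - <<'E'
from h import *
for n in("top","side","wrist"):
    snap(n,n+'0.png'); print(n,{k:v for k,v in get_calibration(n).items() if k!="camera_from_world"})
for n in("top","side"):
  for t in("mould","clamp","bed_spot","pad_face","trigger_grip","turntable","shaker","ramekin","trigger_lever"):
    for r in spotter.mark_of(n,t)[:3]:
        print(n,t,round(r["conf"],2),toworld(n,r["point"]).round(4))
print(env.state()["time"],env.state()["tool_rot"])
E
```

```text
top {'fx': 389.91285103743644, 'fy': 389.91285103743644, 'cx': 254.6389653244716, 'cy': 192.25904699759454}
side {'fx': 432.44780709945087, 'fy': 432.44780709945087, 'cx': 253.52595799661754, 'cy': 193.0004274727203}
wrist {'fx': 328.0975344315522, 'fy': 328.0975344315522, 'cx': 253.3996955482407, 'cy': 185.92448362745995}
top mould 0.68 [ 6.497e-01 -4.836e-01 -6.000e-04]
top mould 0.54 [ 0.6162 -0.1906  0.0782]
top mould 0.54 [ 0.808  -0.2837  0.0017]
top clamp 0.57 [ 0.5228  0.2115 -0.003 ]
top bed_spot 0.95 [0.5164 0.1088 0.0208]
top pad_face 0.63 [0.5217 0.167  0.0445]
top trigger_grip 0.65 [0.5204 0.3205 0.1263]
top trigger_grip 0.36 [ 0.5472 -0.3098  0.0706]
top turntable 0.96 [ 0.5453 -0.2186  0.0053]
top shaker 0.67 [ 0.4612 -0.1672  0.0746]
top shaker 0.63 [ 0.5235  0.207  -0.0037]
top shaker 0.54 [ 0.4595 -0.556   0.001 ]
top ramekin 0.8 [ 0.5501 -0.3103  0.0761]
top trigger_lever 0.65 [0.5181 0.2969 0.0159]
top trigger_lever 0.6 [ 0.7581 -0.1135 -0.0008]
top trigger_lever 0.52 [ 0.5233  0.2076 -0.0038]
side mould 0.83 [ 0.6106 -0.1876  0.0769]
side mould 0.76 [ 0.8071 -0.2845  0.0041]
side mould 0.66 [ 0.6456 -0.4883  0.0025]
side clamp 0.74 [0.5226 0.2126 0.0007]
side clamp 0.21 [ 0.6087 -0.1848  0.0775]
side bed_spot 0.69 [0.5239 0.1103 0.0208]
side pad_face 0.62 [0.5155 0.17   0.0434]
side pad_face 0.58 [ 0.5436 -0.3116  0.0727]
side trigger_grip 0.63 [0.513  0.3233 0.1269]
side trigger_grip 0.32 [ 0.7552 -0.1105  0.0011]
side turntable 0.93 [ 5.401e-01 -2.156e-01 -4.000e-04]
side shaker 0.73 [0.5224 0.1113 0.0228]
side shaker 0.61 [ 0.4565 -0.1618  0.0784]
side ramekin 0.65 [ 4.553e-01 -5.530e-01  5.000e-04]
side ramekin 0.56 [ 0.5452 -0.3088  0.0701]
side trigger_lever 0.63 [0.5201 0.3024 0.0171]
side trigger_lever 0.25 [ 0.5448 -0.309   0.0766]
1.05 [[ 9.26145627e-01  3.77166114e-01  3.19343798e-05]
 [ 3.77166114e-01 -9.26145627e-01  9.46914098e-06]
 [ 3.31473253e-05  3.27476240e-06 -9.99999999e-01]]
```

View pics/top0.png

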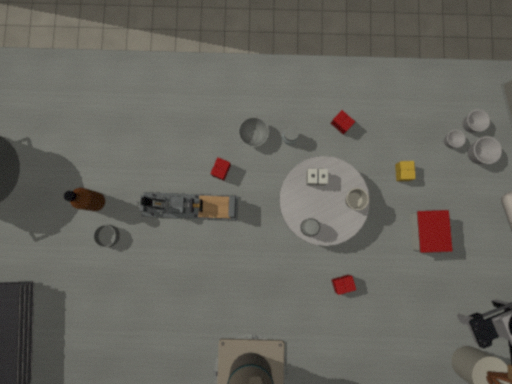

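View pics/side0.png

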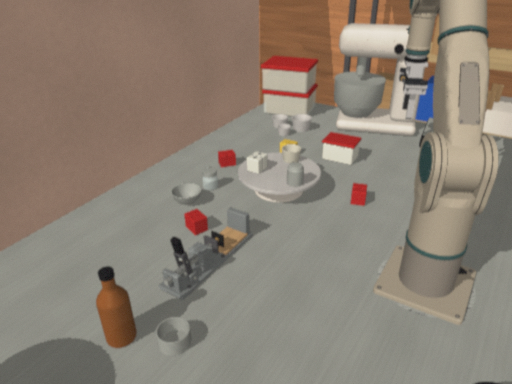

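```bash
python3 - <<'E'
from h import *
im=cv2.imread('pics/top0.png')
print(proj("top",[.616,-.19,.125]),proj("top",[.52,.2,.02]))
cv2.imwrite('pics/tz.png',cv2.resize(im[60:340,160:460],None,fx=2.6,fy=2.1))
u,v=map(int,proj("top",[.55,-.2,.1])); cv2.imwrite('pics/tz1.png',cv2.resize(im[v-60:v+60,u-75:u+75],None,fx=5,fy=5,interpolation=2))
u,v=map(int,proj("top",[.52,.21,.05])); cv2.imwrite('pics/tz2.png',cv2.resize(im[v-60:v+60,u-75:u+75],None,fx=5,fy=5,interpolation=2))
E
```

```text
(np.float64(318.34907602164566), np.float64(174.13850164728586)) (np.float64(191.93083416087444), np.float64(205.40023192962911))
```

The top view shows the mould (white, two dots) on the turntable at px (318,177). The clamp runs along the image row at v≈206, with its stop at u≈233 and its handle at u≈147. Next I'll use the wrist camera above each.

View pics/tz1.png

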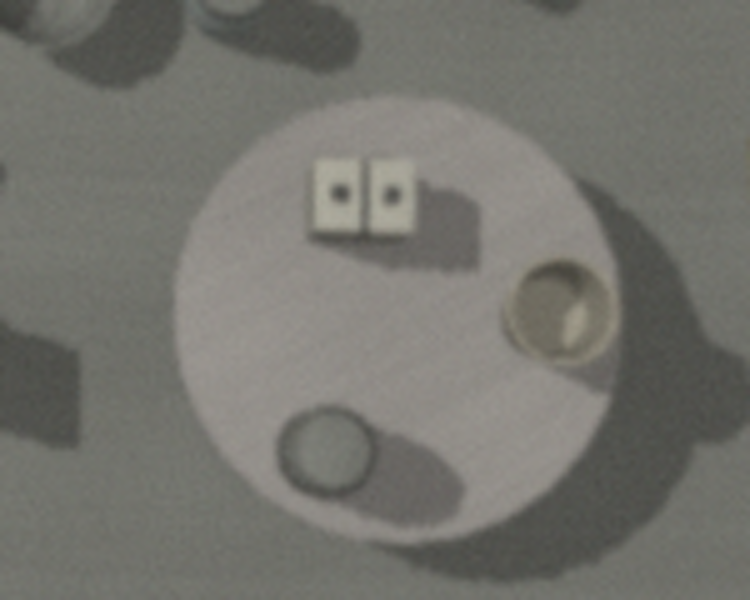

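View pics/tz2.png

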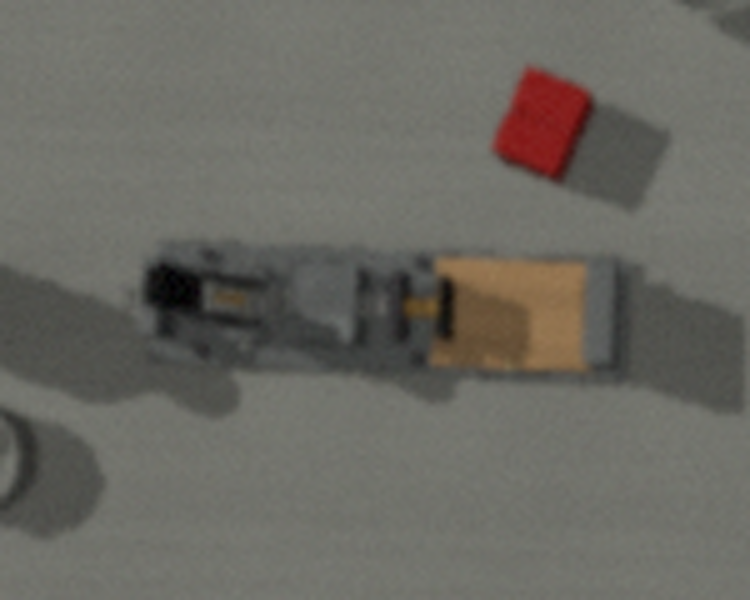

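View pics/wrist0.png

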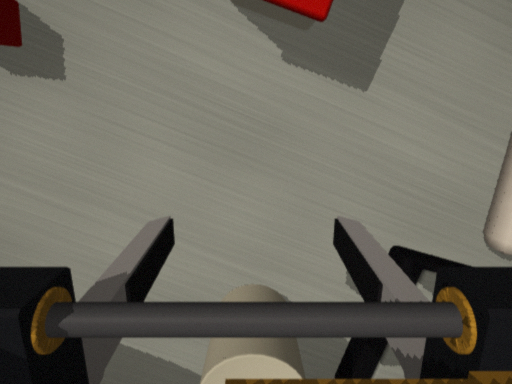

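```bash
python3 - <<'E'
from h import *
T=np.linalg.inv(np.array(get_calibration("wrist")["camera_from_world"]));s=env.state()
R=np.array(s["tool_rot"]);print(R.T@(T[:3,3]-s["position"]),R.T@T[:3,:3])
for p,a in (([.613,-.19,.3],0),([.52,.2,.33],np.pi/2),([.52,.2,.33],0)):
    for k in (0,np.pi):
        q=env.ik(p,down(a+k)); print(p,a+k,None if q is None else np.round(q,2))
E
```

```text
[ 7.60672199e-02 -9.64647395e-05 -1.66560959e-01] [[-4.19717359e-04  9.65078892e-01  2.61959073e-01]
 [ 9.99999875e-01  4.76298563e-04 -1.52498566e-04]
 [-2.71943877e-04  2.61958977e-01 -9.65078971e-01]]
[0.613, -0.19, 0.3] 0 [ 0.43  0.56 -0.29  1.43  0.17  1.18  0.11]
[0.613, -0.19, 0.3] 3.141592653589793 [-0.05  0.6   0.55  1.44 -0.32  1.19 -2.61]
[0.52, 0.2, 0.33] 1.5707963267948966 [ 0.21  0.54 -1.01  1.61  0.48  1.26  0.68]
[0.52, 0.2, 0.33] 4.71238898038469 [-0.17  0.4  -0.36  1.62  0.15  1.15 -2.14]
[0.52, 0.2, 0.33] 0 [ 0.    0.44 -0.63  1.61  0.28  1.18 -0.69]
[0.52, 0.2, 0.33] 3.141592653589793 [ 0.23  0.56 -1.06  1.61  0.5   1.28  2.23]
```

```bash
python3 - <<'E'
from h import *
p=np.array(env.state()["position"]); 
env.servo_line([p[0],p[1],.30],v=.25)
env.move_to([.53,.20,.34],down(0))
snap("wrist","w1.png")
for t in("clamp","bed_spot","pad_face","trigger_grip","trigger_lever"):
    for r in spotter.mark_of("wrist",t)[:2]: print(t,round(r["conf"],2),toworld("wrist",r["point"]).round(4))
env.move_to([.613,-.18,.30],down(0))
snap("wrist","w2.png")
for t in("mould","turntable","shaker","ramekin"):
    for r in spotter.mark_of("wrist",t)[:2]: print(t,round(r["conf"],2),toworld("wrist",r["point"]).round(4))
print(env.state()["time"])
E
```

```text
clamp 0.95 [0.5154 0.2122 0.0012]
bed_spot 0.59 [0.5203 0.1101 0.0216]
pad_face 0.85 [0.5177 0.1663 0.0404]
trigger_grip 0.94 [0.5196 0.3241 0.1242]
trigger_lever 0.97 [0.5211 0.3059 0.0204]
mould 0.92 [ 0.2814 -0.2885  0.0028]
mould 0.81 [ 0.646  -0.4908  0.0026]
turntable 0.69 [ 0.5382 -0.2126  0.0027]
shaker 0.69 [ 0.4596 -0.1688  0.0755]
shaker 0.61 [ 0.5431 -0.3089  0.0758]
ramekin 0.63 [ 0.5464 -0.309   0.0795]
6.5167
```

View pics/w1.png

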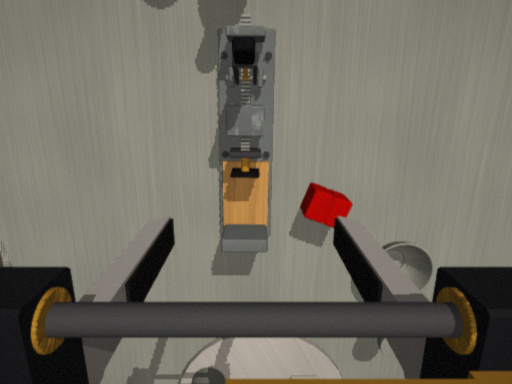

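View pics/w2.png

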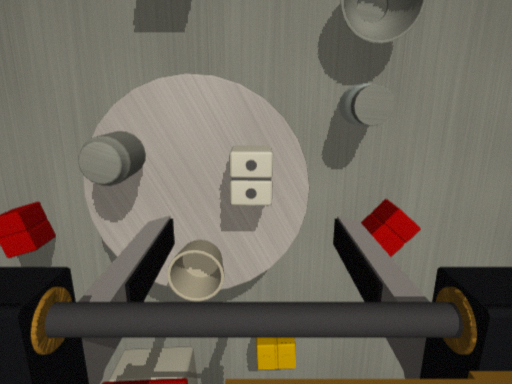

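The wrist views are clear. In w1 the clamp has its bed at px (222..270, 160..225), the stop at v≈225 and the handle at (244,48). In w2 the mould top is at (251,177). Now I'll measure the edges.

```bash
cat > m.py <<'E'
from h import *
RC=np.array([[-4.19717359e-04,9.65078892e-01,2.61959073e-01],[9.99999875e-01,4.76298563e-04,-1.52498566e-04],[-2.71943877e-04,2.61958977e-01,-9.65078971e-01]])
tc=np.array([7.60672199e-02,-9.64647395e-05,-1.66560959e-01])
def wray(p,R,u,v,z):
    c=get_calibration("wrist")
    d=R@RC@np.array([(u-c["cx"])/c["fx"],-(v-c["cy"])/c["fy"],-1.]);o=np.array(p)+R@tc
    return o+d*(z-o[2])/d[2]
E
python3 - <<'E'
from m import *
im=cv2.imread('pics/w2.png'); p2=np.array(env.state()["position"]);R2=np.array(env.state()["tool_rot"]);print(p2)
g=im[130:230,215:290]
cv2.imwrite('pics/w2z.png',cv2.resize(g,None,fx=8,fy=6,interpolation=cv2.INTER_NEAREST)[:600])
m=(g.min(2)>170).astype(np.uint8)
ys,xs=np.nonzero(m);pts=np.column_stack([xs+215,ys+130])
print(g.min(2)[20:90:5,35])
P=np.array([wray(p2,R2,u,v,.125)[:2] for u,v in pts])
r=cv2.minAreaRect((P*1000).astype(np.float32));print("mould",r)
im=cv2.imread('pics/w1.png');R=down(0);p1=[.53,.2,.34]
hsv=cv2.cvtColor(im,cv2.COLOR_BGR2HSV)
m=((hsv[:,:,1]>90)&(hsv[:,:,0]>8)&(hsv[:,:,0]<25)).astype(np.uint8);m[:150]=0;m[235:]=0;m[:,:200]=0;m[:,290:]=0
ys,xs=np.nonzero(m);P=np.array([wray(p1,R,u,v,.02)[:2] for u,v in zip(xs,ys)])
print("bed",cv2.minAreaRect((P*1000).astype(np.float32)),xs.min(),xs.max(),ys.min(),ys.max())
for v in (165,185,195,205,215,220):
    x=xs[ys==v]; print(v,x.min(),x.max(),wray(p1,R,x.min()-.5,v,.02)[:2],wray(p1,R,x.max()+.5,v,.02)[:2])
cv2.imwrite('pics/w1z.png',cv2.resize(im[10:260,205:290],None,fx=5,fy=2.4,interpolation=2))
E
```

```text
[ 0.61325306 -0.17880116  0.30030142]
[131 171 104  68  96 162 110 168  73  73 162 114  99  96]
mould ((611.0288696289062, -179.24497985839844), (40.119808197021484, 41.36091995239258), 1.1224300861358643)Traceback (most recent call last):
  File "<stdin>", line 13, in <module>
  File "m.py", line 5, in wray
    c=get_calibration("wrist")
ValueError: time passes only in moves, steps and waits
```

View pics/w2z.png

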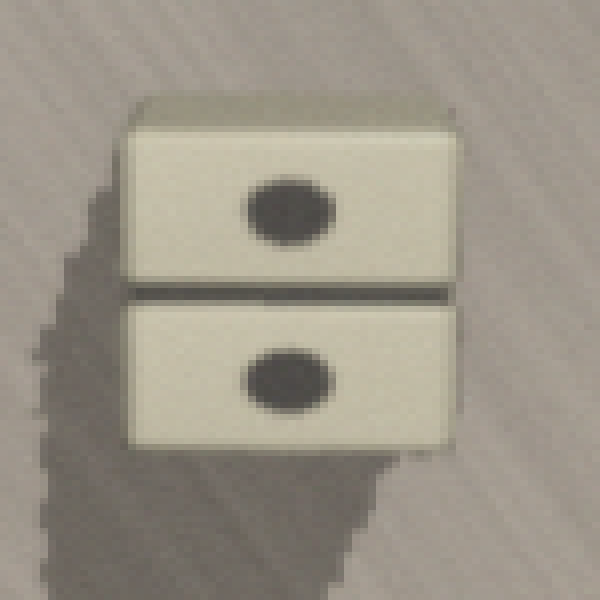

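```bash
sed -i 's/c=get_calibration("wrist")/c=dict(fx=328.0975344,fy=328.0975344,cx=253.39969555,cy=185.924483627)/' m.py
python3 - <<'E'
from m import *
p2=[0.61325306,-0.17880116,0.30030142]
R2=np.array(env.state()["tool_rot"]);print(env.state()["position"],R2.round(4))
for n,(a,b) in dict(TL=(123,130),TR=(457,133),BL=(128,447),BR=(450,447),d1=(289,212),d2=(288,380)).items():
    print(n,wray(p2,R2,215+a/8-.5,130+b/6-.5,.125).round(4))
im=cv2.imread('pics/w1.png');R=R2;p1=[.53,.2,.34]
hsv=cv2.cvtColor(im,cv2.COLOR_BGR2HSV)
m=((hsv[:,:,1]>90)&(hsv[:,:,0]>8)&(hsv[:,:,0]<25)).astype(np.uint8);m[:150]=0;m[235:]=0;m[:,:200]=0;m[:,290:]=0
ys,xs=np.nonzero(m);print(xs.min(),xs.max(),ys.min(),ys.max())
for v in (165,185,195,205,215,220):
    x=xs[ys==v]
    if len(x): print(v,x.min(),x.max(),wray(p1,R,x.min()-.5,v,.02)[:2].round(4),wray(p1,R,x.max()+.5,v,.02)[:2].round(4))
cv2.imwrite('pics/w1z.png',cv2.resize(im[15:265,205:290],None,fx=8,fy=2.4,interpolation=2))
cv2.imwrite('pics/w1y.png',cv2.resize(im[15:115,205:290],None,fx=8,fy=6,interpolation=2))
cv2.imwrite('pics/w1x.png',cv2.resize(im[155:255,205:290],None,fx=8,fy=6,interpolation=2))
E
```

```text
[ 0.61325306 -0.17880116  0.30030142] [[-1.8e-03  1.0e+00  4.0e-04]
 [ 1.0e+00  1.8e-03  1.0e-04]
 [ 1.0e-04  4.0e-04 -1.0e+00]]
TL [ 0.5886 -0.1578  0.125 ]
TR [ 0.6324 -0.1582  0.125 ]
BL [ 0.5882 -0.2161  0.125 ]
BR [ 0.6324 -0.216   0.125 ]
d1 [ 0.6103 -0.1723  0.125 ]
d2 [ 0.6102 -0.2033  0.125 ]
222 268 157 226
165 222 268 [0.482  0.1767] [0.553  0.1768]
185 223 267 [0.4828 0.1454] [0.5519 0.1455]
195 223 267 [0.4824 0.1294] [0.5521 0.1295]
205 223 267 [0.482  0.1131] [0.5523 0.1132]
215 223 267 [0.4816 0.0965] [0.5525 0.0966]
220 223 267 [0.4814 0.0881] [0.5526 0.0882]
```

```bash
sleep 1
```

```text
(no output)
```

View pics/w1y.png

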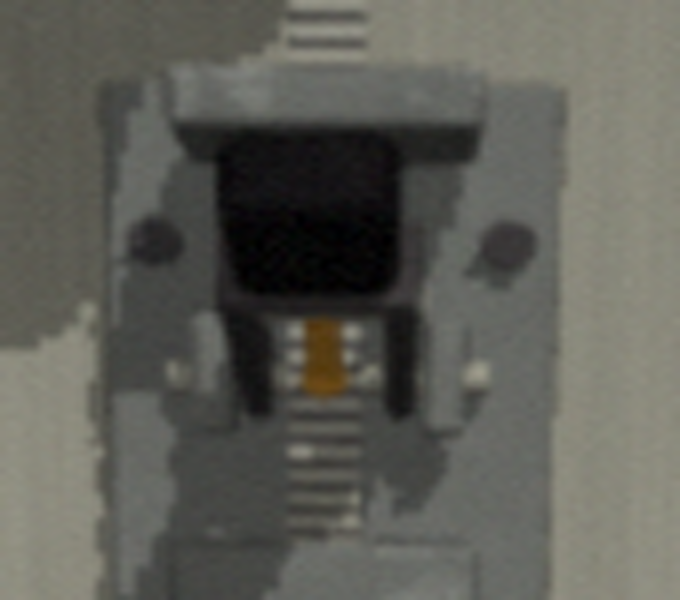

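View pics/w1x.png

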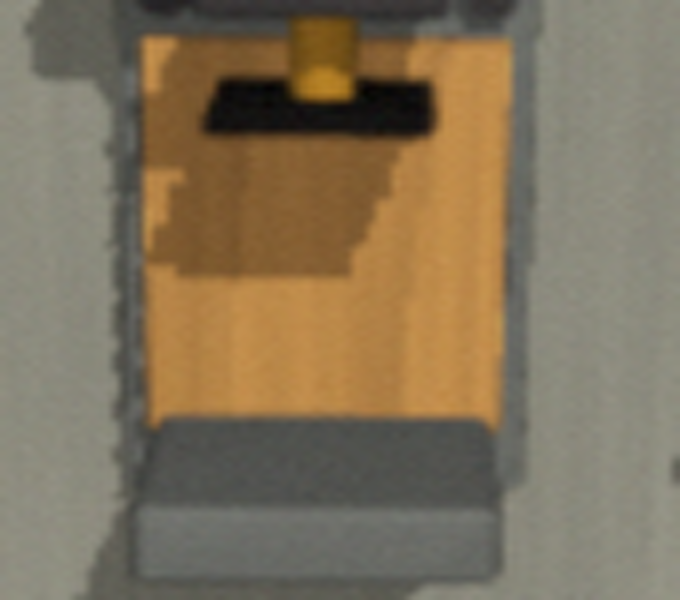

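```bash
python3 - <<'E'
from m import *
R=down(0);p1=[.53,.2,.34]
f=lambda a,b,z,r0:wray(p1,R,205+a/8-.5,r0+b/6-.5,z).round(4)
for n,a,b,z,r0 in [("bedL",140,38,.02,155),("bedR",515,38,.02,155),("stopbL",152,420,.02,155),("stopbR",498,420,.02,155),("stoptL",137,505,.08,155),("stoptR",498,505,.08,155),
 ("padtL",212,130,.065,155),("padtR",435,130,.065,155),("baseTL",102,85,.012,15),("baseTR",565,90,.012,15),("hTL",220,130,.144,15),("hTR",398,130,.144,15),("hBL",235,212,.147,15),("hBR",398,212,.147,15),("boltL",157,240,.012,15),("boltR",510,240,.012,15)]:
    print(n,f(a,b,z,r0))
E
```

```text
bedL [0.4827 0.1832 0.02  ]
bedR [0.5533 0.1831 0.02  ]
stopbL [0.4825 0.0806 0.02  ]
stopbR [0.5511 0.0805 0.02  ]
stoptL [0.4852 0.0833 0.08  ]
stoptR [0.5487 0.0833 0.08  ]
padtL [0.499  0.1702 0.065 ]
padtR [0.5376 0.1702 0.065 ]
baseTL [0.4801 0.3671 0.012 ]
baseTR [0.5601 0.366  0.012 ]
hTL [0.5082 0.3358 0.144 ]
hTR [0.5309 0.3357 0.144 ]
hBL [0.5101 0.3224 0.147 ]
hBR [0.5309 0.3224 0.147 ]
boltL [0.4888 0.3337 0.012 ]
boltR [0.551  0.3337 0.012 ]
```

```bash
python3 - <<'E'
from m import *
D=down(0)
env.move_to([.6105,-.187,.20],D)
env.servo_line([.6105,-.187,.0985],v=.12); env.pause(.3)
print(env.state()["position"])
print(effector.command_gripper(0.0,25)); s=env.state(); print(s["opening"],s["force"],s["position"])
env.servo_line([.6105,-.187,.25],v=.15); s=env.state(); print(s["opening"],s["force"],s["time"])
env.move_to([.517,.20,.30],D); env.pause(.3)
print(env.state()["position"])
snap("wrist","w3.png"); snap("side","s3.png")
print(env.state()["time"])
E
```

```text
[ 0.61074526 -0.18708395  0.09898992]
False
0.4867500099054036 [ 0.03106873 -0.54981455 -0.64900266] [ 0.61053921 -0.18698508  0.09847971]
0.4847781328975462 [-1.67646325  0.77802002 -2.14697704] 10.2583
[0.51730608 0.19932615 0.29982386]
12.15
```

View pics/w3.png

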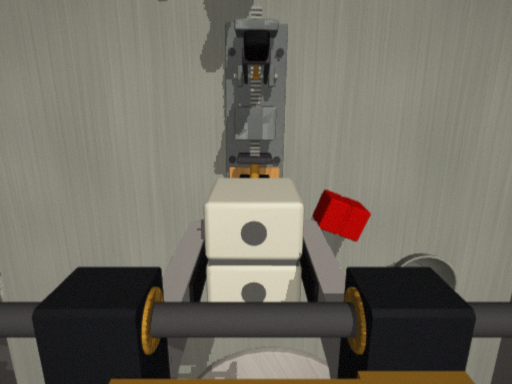

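View pics/s3.png

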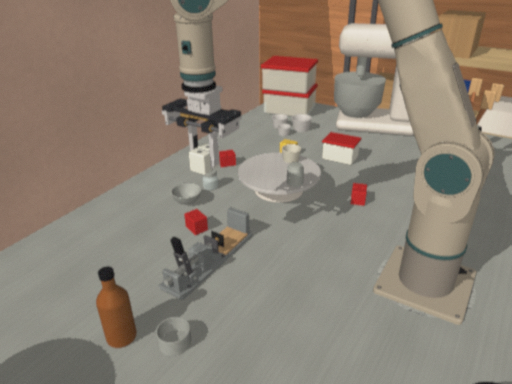

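The mould is held square in the fingers. I'll refine the clamp line from w3, then place.

```bash
python3 - <<'E'
from m import *
s=env.state(); p=s["position"];R=np.array(s["tool_rot"])
im=cv2.imread('pics/w3.png'); 
cv2.imwrite('pics/w3a.png',cv2.resize(im[15:90,215:300],None,fx=8,fy=8,interpolation=2))
cv2.imwrite('pics/w3b.png',cv2.resize(im[145:190,215:300],None,fx=8,fy=8,interpolation=2))
print(np.round(p,4),R.round(4).tolist())
E
```

```text
[0.5172 0.1997 0.2999] [[0.0006, 1.0, -0.0001], [1.0, -0.0006, -0.0], [-0.0, -0.0001, -1.0]]
```

View pics/w3a.png

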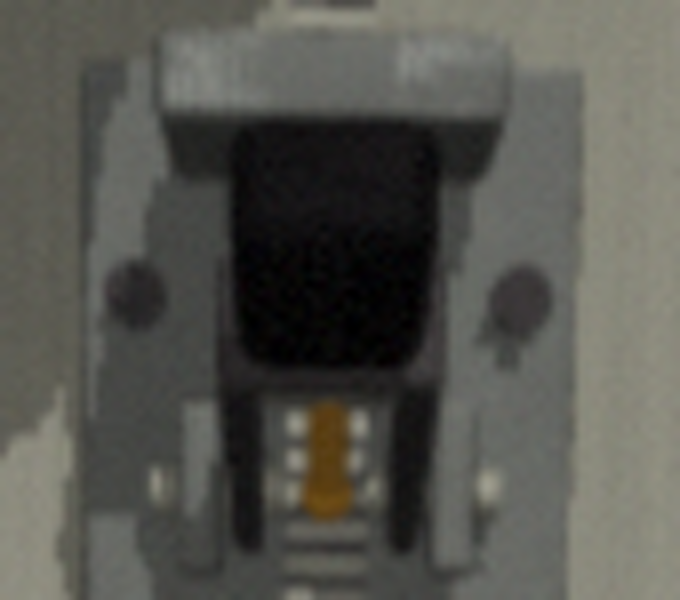

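View pics/w3b.png

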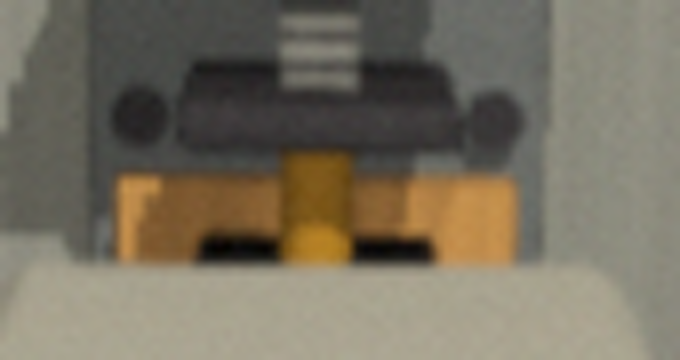

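```bash
python3 - <<'E'
from m import *
s=env.state(); p=s["position"];R=np.array(s["tool_rot"])
f=lambda a,b,z,r0:wray(p,R,215+a/8-.5,r0+b/8-.5,z).round(4)
for n,a,b,z,r0 in [("baseL",82,70,.012,15),("baseR",582,70,.012,15),("boltL",136,295,.012,15),("boltR",522,298,.012,15),("boltL2",139,115,.012,145),("boltR2",496,117,.012,145),("bedL",118,178,.02,145),("bedR",517,178,.02,145),("hTL",235,125,.144,15),("hTR",438,125,.144,15),("hmL",238,280,.147,15),("hmR",434,280,.147,15),("headtopL",185,60,.067,145),("headR",445,60,.067,145),("headFtL",180,110,.067,145)]: print(n,f(a,b,z,r0))
E
```

```text
baseL [0.4811 0.3657 0.012 ]
baseR [0.5601 0.3656 0.012 ]
boltL [0.489  0.3325 0.012 ]
boltR [0.5513 0.332  0.012 ]
boltL2 [0.4869 0.1918 0.012 ]
boltR2 [0.5496 0.1914 0.012 ]
bedL [0.4836 0.1822 0.02  ]
bedR [0.5528 0.1821 0.02  ]
hTL [0.5086 0.3339 0.144 ]
hTR [0.5315 0.3339 0.144 ]
hmL [0.5089 0.3172 0.147 ]
hmR [0.5311 0.3172 0.147 ]
headtopL [0.4978 0.2105 0.067 ]
headR [0.5377 0.2105 0.067 ]
headFtL [0.4969 0.2027 0.067 ]
```

```bash
cat >> m.py <<'E'
A=-.0125
cx=np.array([np.sin(A),-np.cos(A),0]) # clamp +x in world
H=np.array([.5197,.3015,.016])
def grip_pose(th,r=.110):
    "th: trigger angle 0..0.4"
    l=th-.2
    ax=np.cos(l)*np.array([0,0,1.])+np.sin(l)*cx
    y=np.array([np.cos(A),np.sin(A),0]); z=-ax; x=np.cross(y,z)
    return H+r*ax, np.column_stack([x,y,z])
E
python3 - <<'E'
from m import *
D=down(A)
env.move_to([.5173,.1155,.16],D)
env.servo_line([.5173,.1155,.0475],v=.08); env.pause(.25)
s=env.state();f0=s["force"][2];print(s["position"],s["force"])
z=.0475
while z>.0425:
    z-=.0007; env.servo_line([.5173,.1155,z],v=.02); s=env.state()
    if abs(s["force"][2]-f0)>1.5: break
print(z,s["position"],s["force"])
effector.command_gripper(.68); env.pause(.1)
s=env.state();print(s["opening"],s["time"])
env.servo_line([.5173,.1155,.2],v=.15)
env.move_to([.5173,.19,.30],D); env.pause(.3)
s=env.state();print(s["position"],s["time"])
snap("wrist","w4.png")
for th in(0,.2,.4):
    P,R=grip_pose(th);q=env.ik(P,R);print(P.round(4),None if q is None else np.round(q,2))
E
```

```text
[0.51746077 0.11551633 0.04774847] [ 0.02968201  0.23317909 -3.01749939]
0.044700000000000004 [0.51725279 0.11552567 0.0446522 ] [-0.07755895  0.24894149 -0.87902886]
0.6820243026480179 16.25
[0.51708014 0.1888246  0.29886856] 18.3
[0.52   0.3234 0.1238] [-0.36  0.81 -0.58  1.59  0.62  1.09 -1.2 ]
[0.5197 0.3015 0.126 ] [-0.19  0.75 -0.63  1.74  0.56  0.85 -1.09]
[0.5194 0.2796 0.1238] [ 0.    0.73 -0.69  1.86  0.47  0.62 -0.92]
```

View pics/w4.png

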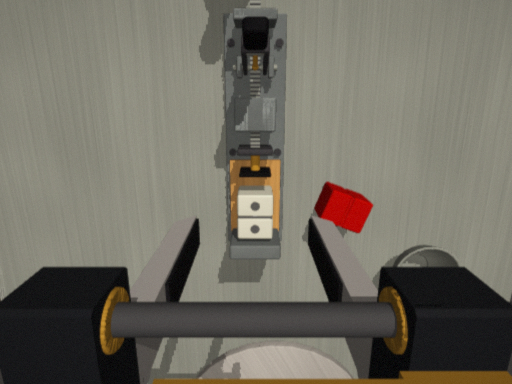

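```bash
python3 - <<'E'
import cv2
im=cv2.imread('pics/w4.png')
cv2.imwrite('pics/w4a.png',cv2.resize(im[140:265,220:290],None,fx=8,fy=4.8,interpolation=2))
E
```

```text
(no output)
```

View pics/w4a.png

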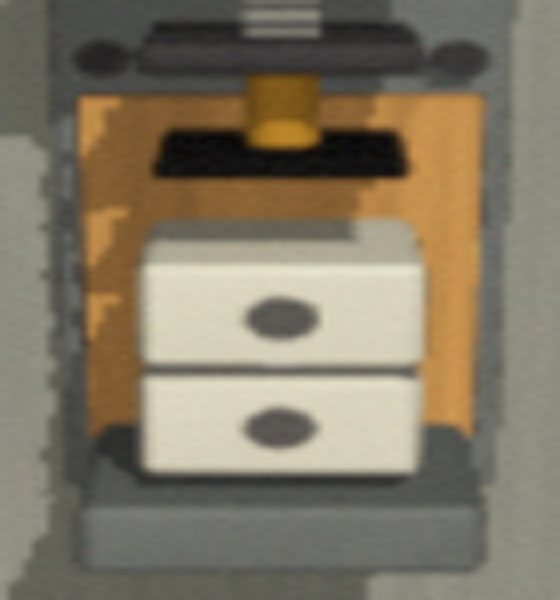

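```bash
python3 - <<'E'
from m import *
s=env.state(); p=s["position"];R=np.array(s["tool_rot"])
p=np.array([0.51708014,0.1888246,0.29886856])
f=lambda a,b,z:wray(p,R,220+a/8-.5,140+b/4.8-.5,z).round(4)
for n,a,b,z in [("bedL",78,97,.02),("bedR",485,97,.02),("mTL",142,265,.07),("mTR",425,262,.07),("mBL",142,472,.07),("mBR",418,472,.07),("stopL",82,507,.08),("stopR",485,507,.08),("padFL",155,176,.065),("padFR",408,176,.065)]: print(n,f(a,b,z))
for n in ("top","side"): snap(n,n+"4.png")
E
```

```text
bedL [0.4833 0.1817 0.02  ]
bedR [0.5533 0.1807 0.02  ]
mTL [0.4958 0.1462 0.07  ]
mTR [0.5403 0.1464 0.07  ]
mBL [0.4942 0.0875 0.07  ]
mBR [0.5392 0.0869 0.07  ]
stopL [0.4849 0.082  0.08  ]
stopR [0.5494 0.0811 0.08  ]
padFL [0.4982 0.169  0.065 ]
padFR [0.5379 0.1684 0.065 ]
```

The mould stands centred about 5 mm short of the stop and square to it. The pad is about 22 mm short of the mould, or about 27 mm with the mould against the stop. Next I'll grip the handle.

```bash
cat >> m.py <<'E'
def go(th,v=.05):
    P,R=grip_pose(th); env.servo_line(P,R,v=v)
def stroke(a,b,n,v=.05,log=True):
    out=[]
    for t in np.linspace(a,b,n+1)[1:]:
        go(t,v); s=env.state(); f=np.array(s["force"]); pos=np.array(s["position"])
        d=pos-H; th=np.arctan2(d@cx,d[2])+.2
        out.append((round(t,3),round(th,4),(f@cx).round(2),f[2].round(2)))
    if log: [print(o) for o in out]
E
python3 - <<'E'
from m import *
P,R=grip_pose(0); P2,_=grip_pose(0,.21)
env.move_to(P2,R); effector.command_gripper(.5); env.pause(.2)
env.servo_line(P,R,v=.1); env.pause(.3)
s=env.state();print(s["position"],s["force"],s["opening"])
snap("wrist","w5.png"); snap("side","s5.png")
print(s["time"])
E
```

```text
[0.52009985 0.32353832 0.12412048] [0.83693367 0.66569269 0.79010549] 0.49823564074605464
21.3167
```

View pics/s5.png

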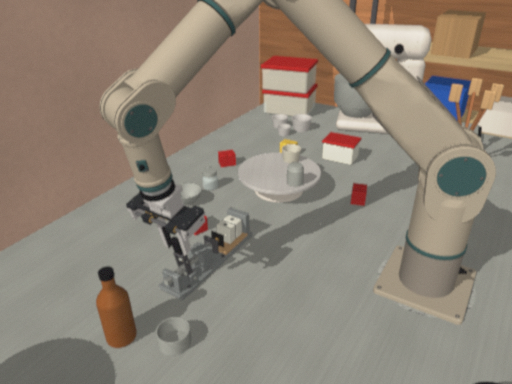

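View pics/w5.png

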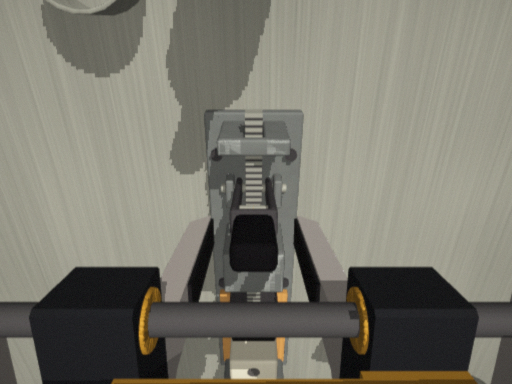

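The fingers stand astride the handle at px (254,240), and the toothed bar shows behind it. Now I'll grip and do stroke 1.

```bash
python3 - <<'E'
from m import *
effector.command_gripper(0,20); env.pause(.2)
s=env.state();print(s["position"],s["force"],s["opening"])
stroke(0,.39,13,.05)
snap("wrist","w6.png"); snap("side","s6.png")
print(env.state()["time"])
E
```

```text
[0.52008862 0.3233455  0.1237935 ] [ 1.12326342 -0.39384582 -1.11981028] 0.2523854296975552
(np.float64(0.03), np.float64(0.0286), np.float64(-1.1), np.float64(-2.62))
(np.float64(0.06), np.float64(0.0578), np.float64(-1.89), np.float64(-2.72))
(np.float64(0.09), np.float64(0.0895), np.float64(-1.81), np.float64(-2.97))
(np.float64(0.12), np.float64(0.1201), np.float64(-3.19), np.float64(-1.96))
(np.float64(0.15), np.float64(0.1504), np.float64(-1.38), np.float64(-1.06))
(np.float64(0.18), np.float64(0.1803), np.float64(-3.26), np.float64(-1.09))
(np.float64(0.21), np.float64(0.2097), np.float64(-1.53), np.float64(-0.65))
(np.float64(0.24), np.float64(0.2396), np.float64(-2.88), np.float64(0.79))
(np.float64(0.27), np.float64(0.2694), np.float64(-2.51), np.float64(0.79))
(np.float64(0.3), np.float64(0.3), np.float64(-1.88), np.float64(0.95))
(np.float64(0.33), np.float64(0.3302), np.float64(-3.0), np.float64(-0.19))
(np.float64(0.36), np.float64(0.3611), np.float64(-3.06), np.float64(0.83))
(np.float64(0.39), np.float64(0.3918), np.float64(-2.98), np.float64(0.32))
25.45
```

View pics/w6.png

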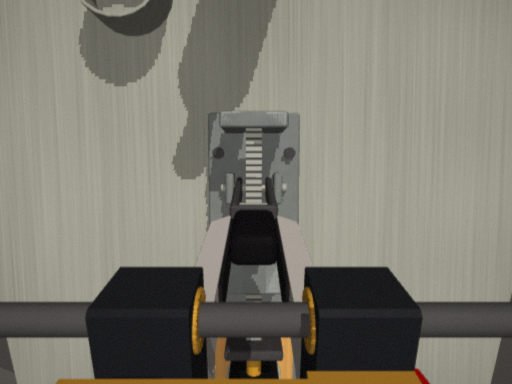

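View pics/s6.png

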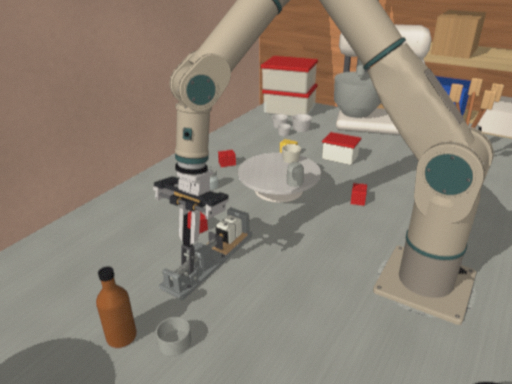

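```bash
cat >> m.py <<'E'
def avgf(n=12,dt=.03):
    F=[]
    for _ in range(n): env.pause(dt); F.append(env.state()["force"])
    F=np.mean(F,0); return (F@cx).round(2),F[2].round(2)
E
python3 - <<'E'
from m import *
print("fwd",avgf())
go(.0,.09); env.pause(.2); print("back",avgf()); snap("wrist","w7.png"); snap("top","t7.png")
for t in (.08,.16,.24,.32,.39):
    stroke(t-.08 if t<.39 else .32,t,1,.06); print(t,avgf(8))
snap("wrist","w8.png"); snap("top","t8.png");snap("side","s8.png")
print(env.state()["time"])
a=cv2.imread('pics/w7.png')[180:,150:360];b=cv2.imread('pics/w8.png')[180:,150:360]
cv2.imwrite('pics/w78.png',cv2.resize(np.hstack([a,b]),None,fx=1.9,fy=2.5))
E
```

```text
fwd (np.float64(-1.56), np.float64(1.34))
back (np.float64(0.8), np.float64(-1.09))
(np.float64(0.08), np.float64(0.0836), np.float64(0.82), np.float64(-5.09))
0.08 (np.float64(0.96), np.float64(-3.62))
(np.float64(0.16), np.float64(0.1556), np.float64(-1.04), np.float64(-3.95))
0.16 (np.float64(-0.74), np.float64(-2.96))
(np.float64(0.24), np.float64(0.238), np.float64(-1.66), np.float64(-2.46))
0.24 (np.float64(-0.78), np.float64(0.43))
(np.float64(0.32), np.float64(0.3137), np.float64(-3.66), np.float64(1.43))
0.32 (np.float64(-2.19), np.float64(2.71))
(np.float64(0.39), np.float64(0.3828), np.float64(-3.25), np.float64(2.08))
0.39 (np.float64(-3.52), np.float64(3.04))
30.1333
```

View pics/w78.png

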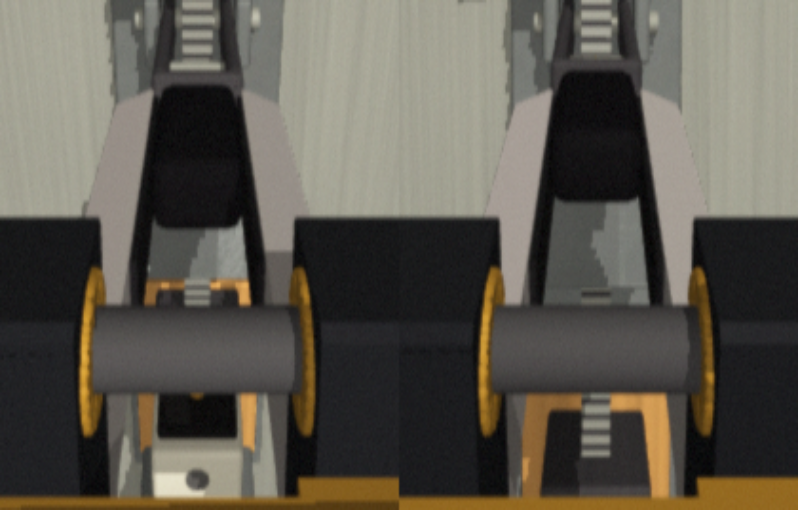

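```bash
python3 - <<'E'
import cv2,numpy as np
r=[]
for f in("top4","t7","t8"):
    im=cv2.imread(f'pics/{f}.png'); r.append(cv2.resize(im[190:222,135:245],None,fx=7,fy=6,interpolation=2))
cv2.imwrite('pics/tt.png',np.vstack(r))
r=[]
for f in("side4","s6","s8"):
    im=cv2.imread(f'pics/{f}.png'); r.append(cv2.resize(im[200:270,195:260],None,fx=4,fy=6,interpolation=2))
cv2.imwrite('pics/ss.png',np.hstack(r))
E
```

```text
(no output)
```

View pics/tt.png

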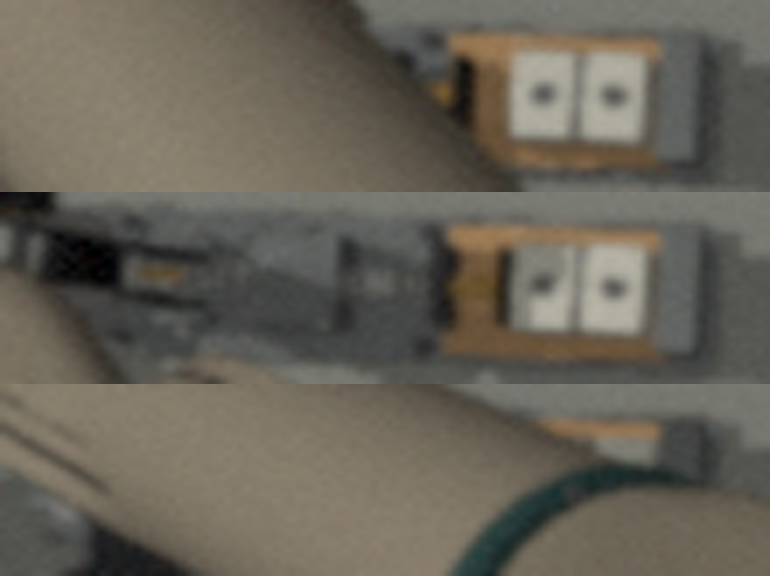

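View pics/ss.png

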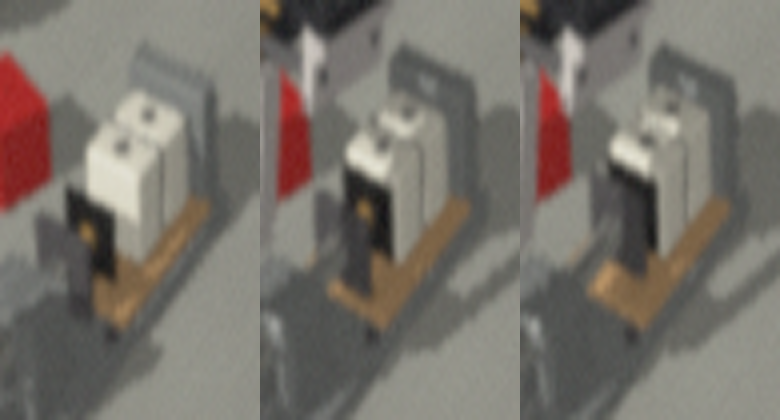

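```bash
cat >> m.py <<'E'
def spot(n=8):
    for t in ("jaw_bar","pad_face","mould","bed_spot"):
        L=[]
        for _ in range(n):
            camera("side")
            for r in spotter.mark_of("side",t)[:2]:
                w=toworld("side",r["point"]); d=w-np.array([.5187,.2115,0])
                if abs(d[0])<.05 and abs(d[1])<.2: L.append((d@cx,d[0],w[2],r["conf"])); break
        L=np.array(L)
        if len(L): print(t,len(L),"clampx",L[:,0].mean().round(4),"sd",L[:,0].std().round(4),"z",L[:,2].mean().round(3),"conf",L[:,3].mean().round(2))
E
python3 - <<'E'
from m import *
spot(6); print(env.state()["time"])
a=np.array([.517,.15,.065]);b=a+cx*.01
print(proj("side",a),proj("side",b))
E
```

```text
jaw_bar 5 clampx 0.0574 sd 0.0009 z 0.046 conf 0.71
pad_face 6 clampx 0.068 sd 0.0022 z 0.045 conf 0.49
mould 5 clampx 0.1016 sd 0.0009 z 0.021 conf 0.78
bed_spot 6 clampx 0.1007 sd 0.001 z 0.02 conf 0.79
32.5333
(np.float64(221.31933985869), np.float64(228.97774184345707)) (np.float64(223.47310349026466), np.float64(227.1747586795769))
```

```bash
python3 - <<'E'
from m import *
p=np.array([0.51708014,0.1888246,0.29886856]);R=down(A)
f=lambda a,b,z:wray(p,R,220+a/8-.5,140+b/4.8-.5,z).round(4)
for n,a,b,z in [("headback",280,52,.067),("headfront",280,75,.067),("padback",280,131,.065),("padfront",280,177,.065)]:
    w=f(a,b,z);print(n,w,((w-np.array([.5187,.2115,0]))@cx).round(4))
p=np.array([0.5172,.1997,.2999]);R=down(0)
f=lambda a,b,z:wray(p,R,215+a/8-.5,145+b/8-.5,z).round(4)
for n,a,b,z in [("headback",280,108,.067),("headfront",280,152,.067)]:
    w=f(a,b,z);print(n,w,((w-np.array([.5187,.2115,0]))@cx).round(4))
E
```

```text
headback [0.5186 0.2018 0.067 ] 0.0097
headfront [0.5185 0.1959 0.067 ] 0.0156
padback [0.5183 0.1809 0.065 ] 0.0306
padfront [0.5182 0.1686 0.065 ] 0.0429
headback [0.5124 0.203  0.067 ] 0.0086
headfront [0.5123 0.1961 0.067 ] 0.0155
```

```bash
python3 - <<'E'
from m import *
O=np.array([.5187,.2115,0])
X=lambda w:round(float((w-O)@cx),4)
# w8: pose th~.383-.39
for th in (.383,.39):
    P,R=grip_pose(th)
    print("w8 bar/back",X(wray(P,R,254,180+458/2.5-.5,.051)),"backbottom",X(wray(P,R,254,180+408/2.5-.5,.023)),"bed start(30)",X(wray(P,R,254,180+394/2.5-.5,.02)))
P,R=grip_pose(0)
for b,z in ((438,.065),(448,.07),(470,.07),(278,.02),(292,.067),(281,.02)): print("w7",b,z,X(wray(P,R,254,180+b/2.5-.5,z)))
im=cv2.imread('pics/w7.png')[280:,195:315];cv2.imwrite('pics/w7z.png',cv2.resize(im,None,fx=6,fy=5.7,interpolation=2))
im=cv2.imread('pics/w8.png')[280:,195:315];cv2.imwrite('pics/w8z.png',cv2.resize(im,None,fx=6,fy=5.7,interpolation=2))
E
```

```text
w8 bar/back 0.0485 backbottom 0.0481 bed start(30) 0.0446
w8 bar/back 0.0481 backbottom 0.0475 bed start(30) 0.0441
w7 438 0.065 0.0639
w7 448 0.07 0.0627
w7 470 0.07 0.0755
w7 278 0.02 0.0268
w7 292 0.067 -0.0128
w7 281 0.02 0.0285
```

View pics/w7z.png

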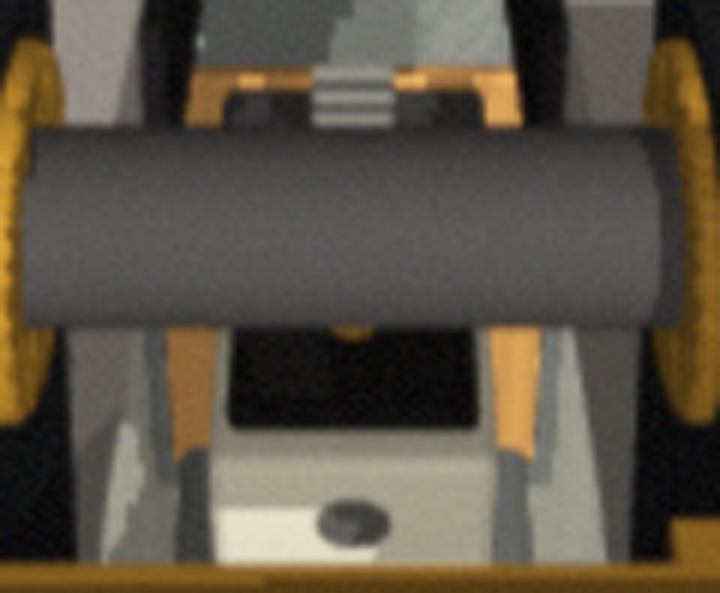

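View pics/w8z.png

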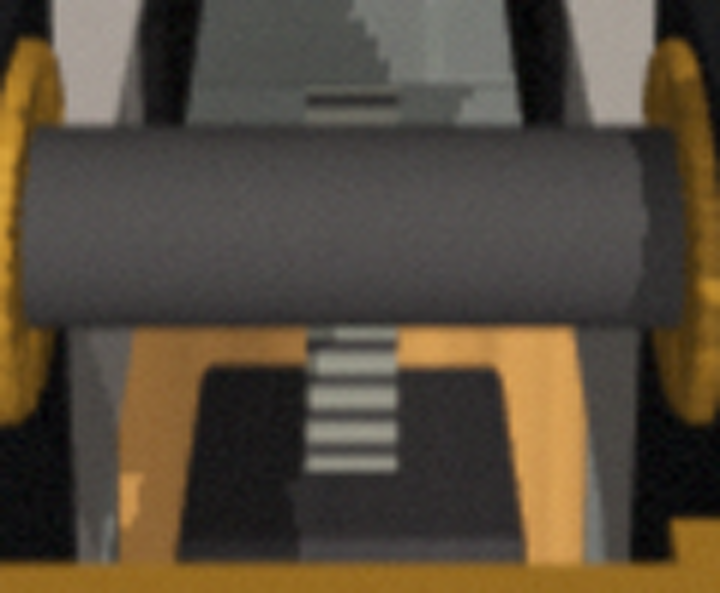

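```bash
cat > ov.py <<'E'
from m import *
O=np.array([.5187,.2115,0]); cy=np.array([-cx[1],cx[0],0])
def C(x,y,z): return O+cx*x+cy*y+np.array([0,0,z])
def box(x0,x1,y,z0,z1): return [(C(a,b,c)) for a in(x0,x1) for b in(-y,y) for c in(z0,z1)]
E_=[(0,1),(2,3),(4,5),(6,7),(0,2),(1,3),(4,6),(5,7),(0,4),(1,5),(2,6),(3,7)]
def draw(img,pr,b,s,o,col):
    q=[pr(p) for p in b]
    for i,j in E_:
        cv2.line(img,*[tuple(int(round((q[k][d]+.5-o[d])*s)) for d in(0,1)) for k in(i,j)],col,1)
E
python3 - <<'E'
from ov import *
s=env.state();P=np.array(s["position"]);R=np.array(s["tool_rot"]);d=P-H
print(s["time"],P.round(4),"th",np.arctan2(d@cx,d[2])+.2)
env.pause(.02)
snap("wrist","w9.png")
c=get_calibration("side");T=np.array(c["camera_from_world"])
def pr(p):
    q=T[:3,:3]@p+T[:3,3]; return c["cx"]+c["fx"]*q[0]/-q[2],c["cy"]-c["fy"]*q[1]/-q[2]
o=(195,200);S=9
out=[]
for f,h,pf in(("side4",.0156,.0429),("s8",.0562,.070),("s8",.053,.070)):
    im=cv2.imread(f'pics/{f}.png')[200:265,195:240]
    g=cv2.resize(im,None,fx=S,fy=S,interpolation=2); 
    draw(g,pr,box(h-.008,h,.022,.023,.067),S,o,(0,255,0)); draw(g,pr,box(pf-.006,pf,.02,.025,.065),S,o,(0,0,255))
    draw(g,pr,box(.03,.135,.035,.012,.02),S,o,(255,0,0)); draw(g,pr,box(.13,.15,.033,.02,.08),S,o,(255,0,255))
    out.append(g)
cv2.imwrite('pics/ov.png',cv2.resize(np.hstack(out),(800,390)))
cv2.imwrite('pics/ov1.png',out[0]);cv2.imwrite('pics/ov2.png',out[1]);cv2.imwrite('pics/ov3.png',out[2])
E
```

```text
32.5333 [0.5195 0.2814 0.1243] th 0.3833419293465786
```

View pics/ov1.png

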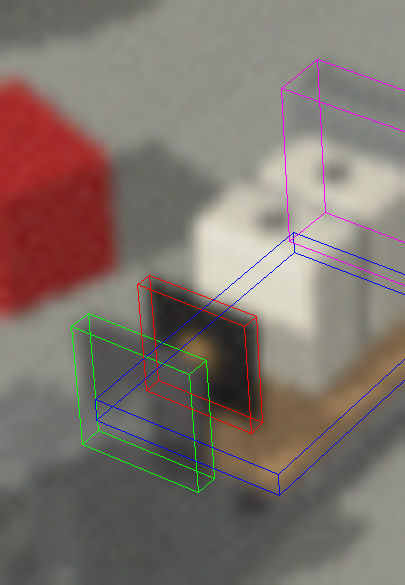

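View pics/ov2.png

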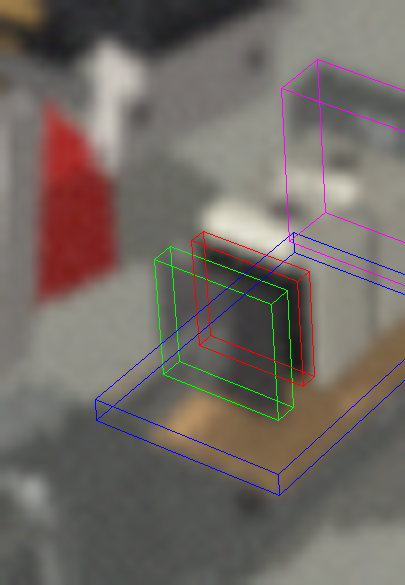

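```bash
python3 - <<'E'
import cv2,numpy as np
a=cv2.imread('pics/side4.png')[222:258,200:232];b=cv2.imread('pics/s8.png')[212:248,205:237]
cv2.imwrite('pics/z.png',np.clip(cv2.resize(np.hstack([a,b]),None,fx=12,fy=16,interpolation=cv2.INTER_CUBIC).astype(float)*1.5,0,255))
E
```

```text
[ WARN:0@0.087] global loadsave.cpp:1063 imwrite_ Unsupported depth image for selected encoder is fallbacked to CV_8U.
```

View pics/z.png

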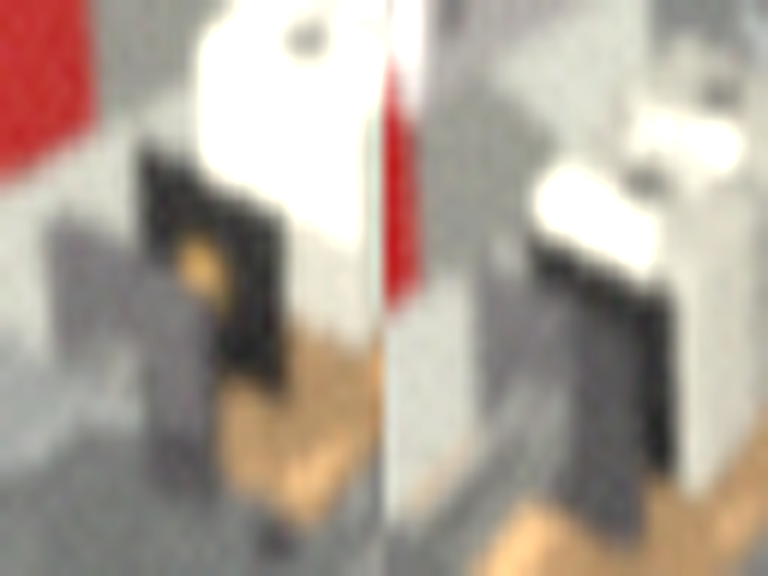

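```bash
python3 - <<'E'
import cv2
im=cv2.imread('pics/w9.png');cv2.imwrite('pics/w9z.png',cv2.resize(im[100:384,160:350],None,fx=2.8,fy=2.1,interpolation=2))
E
```

```text
(no output)
```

View pics/w9z.png

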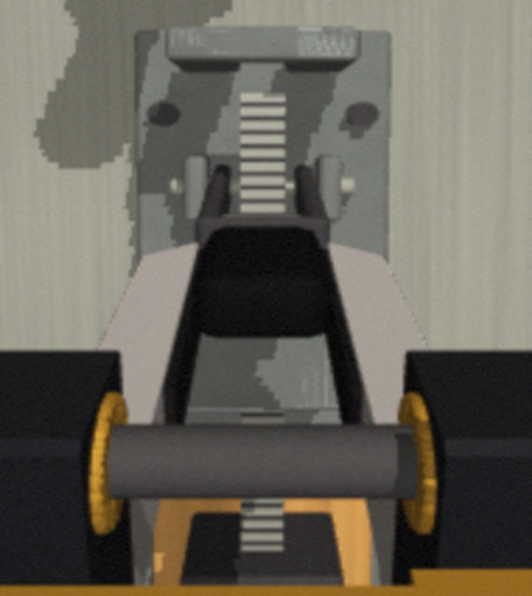

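```bash
python3 - <<'E'
from ov import *
import cv2
for f,r0,c0 in(("w5",95,195),("w9",95,195)):
    im=cv2.imread(f'pics/{f}.png')[r0:r0+75,c0:c0+115]; cv2.imwrite(f'pics/{f}r.png',cv2.resize(im,None,fx=6.5,fy=8,interpolation=2))
E
```

```text
(no output)
```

View pics/w5r.png

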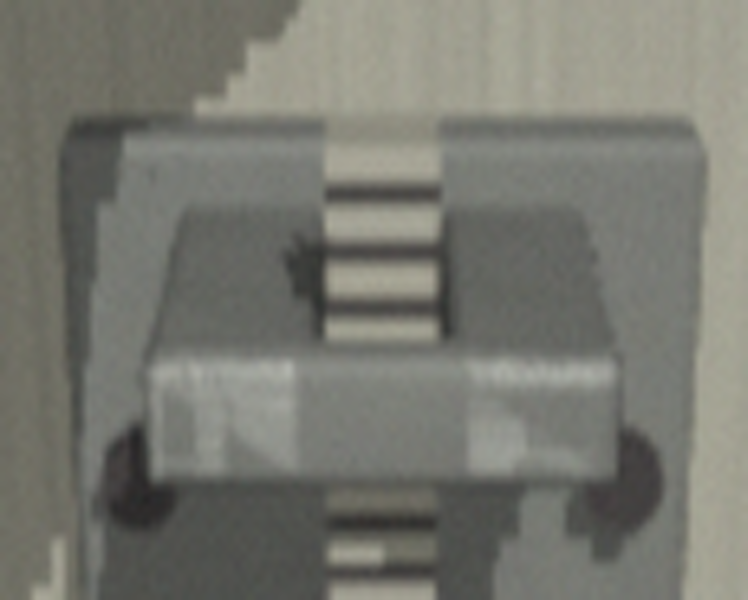

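View pics/w9r.png

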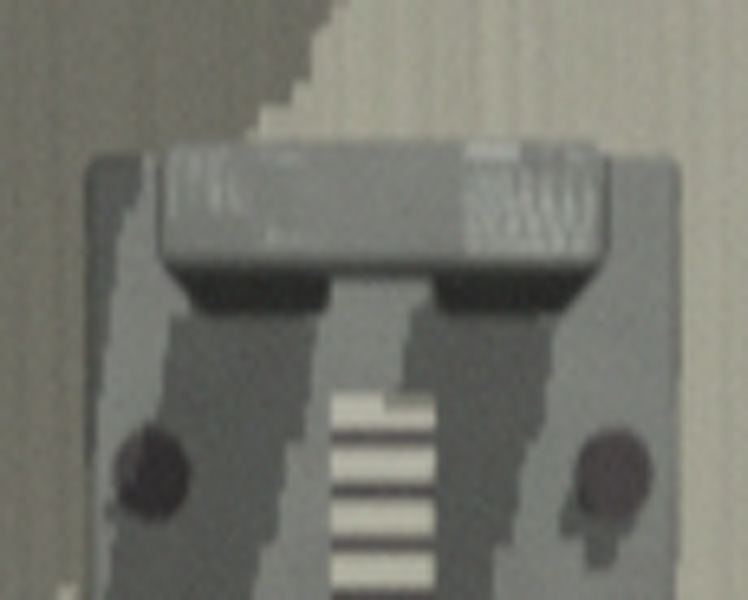

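```bash
python3 - <<'E'
from ov import *
X=lambda w:round(float((w-O)@cx),4)
P5=np.array([0.52009985,0.32353832,0.12412048]);R5=grip_pose(0)[1]
s=env.state();P9=np.array(s["position"]);R9=np.array(s["tool_rot"])
g=lambda P,R,b,z,a=380:X(wray(P,R,195+a/6.5-.5,95+b/8-.5,z))
print("w5 end",g(P5,R5,138,.051),"base edge",g(P5,R5,122,.012),"bolts",g(P5,R5,480,.012))
print("w9 end",g(P9,R9,392,.051),"base edge",g(P9,R9,158,.012),"bolts",g(P9,R9,474,.012), "guide top front",g(P9,R9,265,.062))
print("w5 guide top front",g(P5,R5,478,.062),"back",g(P5,R5,360,.062),"groove1",g(P5,R5,190,.051),"w9 groove1",g(P9,R9,438,.051))
print(np.arctan2(-R9[:,2]@cx,-R9[2,2]))
E
```

```text
w5 end -0.1649 base edge -0.1568 bolts -0.1189
w9 end -0.1267 base edge -0.1542 bolts -0.1199 guide top front -0.1375
w5 guide top front -0.1384 back -0.149 groove1 -0.1604 w9 groove1 -0.1224
0.19111193748143263
```

Four estimates of stem compression now: bar tail ≈11 mm, head view ≈12.7 mm, side-view ratio ≈12 mm and handle force ≈8 mm. I'll ease the handle back slightly to centre it, then remeasure.

```bash
python3 - <<'E'
from ov import *
print(avgf(8))
stroke(.39,.368,2,.03); env.pause(.3); print(avgf(12))
snap("wrist","w10.png"); snap("side","s10.png")
s=env.state();P=np.array(s["position"]);print(P.round(4),s["time"],s["opening"],np.arctan2((P-H)@cx,(P-H)[2])+.2)
im=cv2.imread('pics/w10.png')
a=cv2.resize(im[95:170,195:315],None,fx=5,fy=8,interpolation=2);cv2.imwrite('pics/w10r.png',a)
cv2.imwrite('pics/w10z.png',cv2.resize(im[280:,195:315],None,fx=6,fy=5.7,interpolation=2))
E
```

```text
(np.float64(-4.66), np.float64(4.49))
(np.float64(0.379), np.float64(0.3733), np.float64(-4.34), np.float64(5.52))
(np.float64(0.368), np.float64(0.3638), np.float64(-5.04), np.float64(4.78))
(np.float64(-4.72), np.float64(5.11))
[0.5195 0.2835 0.1247] 34.1667 0.2517569665796345 0.3645681378228304
```

View pics/w10r.png

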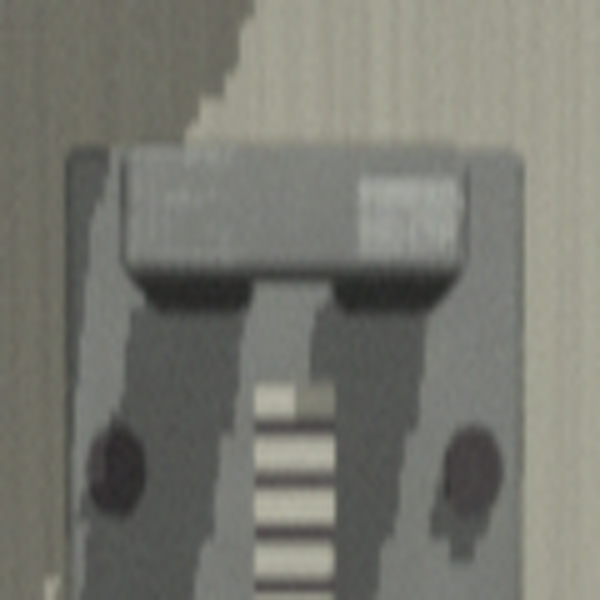

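View pics/w10z.png

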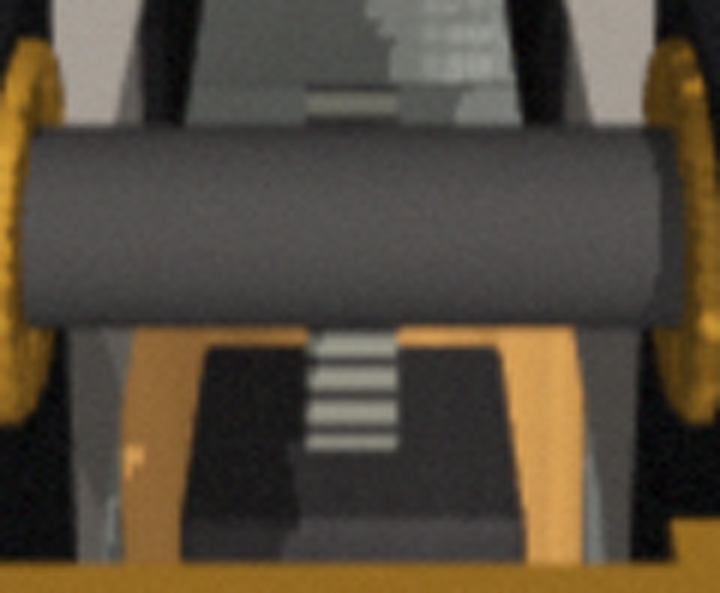

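```bash
python3 - <<'E'
from ov import *
X=lambda w:round(float((w-O)@cx),4)
s=env.state();P=np.array(s["position"]);R=np.array(s["tool_rot"])
g=lambda b,z,a=380:X(wray(P,R,254,95+b/8-.5,z)); k=lambda b,z:X(wray(P,R,254,280+b/5.7-.5,z))
print("end",g(381,.051),"bolts",g(471,.012),"guide",g(268,.062),"groove",g(425,.051))
print("bar/back",k(452,.051),"backbot",k(347,.023),"backtop",k(517,.067))
spot(5); print(env.state()["time"],avgf(12))
E
```

```text
end -0.1281 bolts -0.1197 guide -0.1378 groove -0.124
bar/back 0.0456 backbot 0.0466 backtop 0.0443
jaw_bar 5 clampx 0.0551 sd 0.0028 z 0.046 conf 0.75
pad_face 5 clampx 0.0682 sd 0.0021 z 0.044 conf 0.48
mould 3 clampx 0.1025 sd 0.0007 z 0.022 conf 0.85
bed_spot 5 clampx 0.1013 sd 0.002 z 0.022 conf 0.71
36.1667 (np.float64(-4.71), np.float64(5.12))
```

```bash
python3 - <<'E'
import cv2
im=cv2.imread('pics/s10.png');cv2.imwrite('pics/s10z.png',cv2.resize(im[130:290,140:330],None,fx=4,fy=3.7,interpolation=2))
E
```

```text
(no output)
```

View pics/s10z.png

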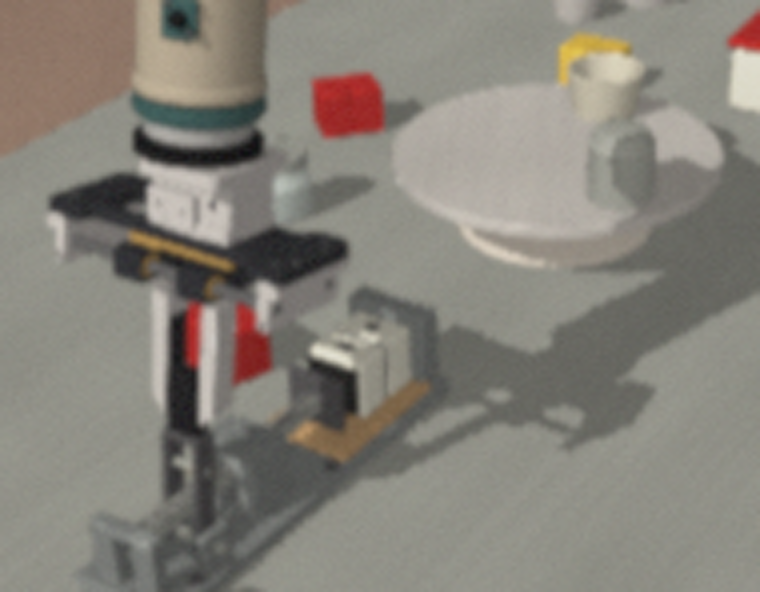

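The mould stands upright against the stop with the pad pressed on it. The fingers hold the handle, and the shaker and ramekin are still standing on the turntable. I'm handing in.

```bash
python3 - <<'E'
from m import *
job.close_job()
E
```

```text
the job is handed in; nothing more can be done
```

The job is handed in at about 36 s of the 72 s allowed. I lifted the mould across its 46 mm width, stood it on the bed about 5 mm short of the stop, and let go. I then pumped the trigger with two strokes and eased it back slightly. I finished still gripping the handle at 20 N, with the trigger at about 0.365 rad.

- **Mould:** the last side view showed it upright against the stop with the pad on it. Its centre measured 101–102 mm in the clamp frame, where the limit is 106 mm. It was centred to about 1 mm when I placed it.
- **Pad stem:** my final estimates of how far it is pushed in were about 10 mm (bar tail), 11 mm (jaw head) and 11 mm (spotter). The allowed band is 6–14 mm.
- **Disagreements:** the handle force was noisy and pointed to anything from 8 to 13 mm. The first stroke also moved the jaw about 21 mm, more than the 18 mm stated, so I relied on the pictures and not on the nominal stroke.
- **Everything else:** the shaker and ramekin were still standing on the turntable, and I saw nothing else disturbed.

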